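# Seat a carton in the packing jig and throw the toggle clamp

## Robot

A 7-joint arm with a two-finger parallel gripper is mounted at the origin on the work surface. World frame = base frame: x ahead of the robot, y to its left, z up, the work surface at z = 0. Lengths are in mm, angles in rad, forces in N, time in s.
With the tool pointing down it reaches from about 425 to 950 mm from the base axis. Payload 4.7 kg.
Tool frame: the origin (TCP) lies at the very end of the fingers, on their centre line; the grasp point (between the pads) lies 19 mm behind it (env.tcp_to_grasp is the distance from the TCP to the grasp point, in mm); z points along the fingers, x is the direction in which the jaws open and shut, and the axes are right-handed (so a half turn about z gives the same grasp; the last joint's range is limited). The gripper opens to 85 mm and grips with 20 to 120 N. Pads are 22 mm wide; open, the fingers measure 114 mm over their backs; the gripper's body (76 mm by 85 mm) begins 54 mm behind the grasp point. The pads swing forward as they close: fully open they stand 13 mm farther back than shut.
Start: joints at [-1.376, 0.469, -0.049, 1.532, 0.024, 1.141, -0.082], TCP at [149.763, 658.196, 206.335] pointing down, gripper open.
Joint ranges: [-2.59, 2.59], [-0.33, 1.99], [-1.39, 1.29], [0.1, 2.45], [-1.04, 4.18], [0.21, 1.99], [-2.66, 2.66]. Speed limits (rad/s): [2.57, 2.57, 3.14, 3.14, 3.14, 3.14, 3.14].

## Interface

Orientations are given as a rotation vector (axis times angle).
In Python, from bench import state, vision, job, env gives the robot as it stands.
- The arm moves only by the tool carry_out, never from a script. Its argument "commands" is text: rows parted by semicolons, each of 7 numbers parted by spaces: the shift along the tool's x, y, z in mm, then the turn, a rotation vector about the tool's x, y, z in degrees, then the finger opening in mm, from 0 to 85.4. A call has 1 to 8 rows; each row is the pose to reach, as a shift and turn from the pose commanded when the call began, along the tool's axes at that moment; what a row does not reach only later rows make up. A row lasts 1/12 s, in which the tool goes at most 41.7 mm and 7.16 degrees, less where a joint would pass 70% of its speed; a pose out of reach is approached as far as the arm can. A call with a gripper value outside its range is refused whole. The fingers move at their own pace and stop on an object; the grip force is fixed at half the most. Time passes only in rows, so rows that repeat a pose let the fingers close. It gives the time, the measured TCP pose, the force and the opening at its end, in the units of the state.
- state(): the state, without advancing time (a new reading comes with each control period).
- vision.read_camera(name): name is "scene" or "top" or "wrist"; returns a dict with "image" (384x512x3 uint8, red, green, blue), "camera_matrix" (3x3 intrinsics, pixels), "world_from_camera" (4x4, takes a point from camera to world coordinates); the wrist camera has in their place "mount" (4x4, takes a point from camera to tool coordinates, whose origin is the TCP and whose axes are the tool frame's). Camera axes: x right, y up, looking along -z (the intrinsics and any distortion apply to the point x, -y, -z); pixel columns grow to the right and rows downward; lengths in mm; the calibration is good to about 2 mm. A picture is of the moment at which its call begins: read the wrist's pose just before it. There is no depth.
- job.close_job(): hands the job in, once; it reports no verdict.
The state is a dict: "t": time; "joint_positions": joint angles; "qvel": joint speeds; "effort": joint torques, N m; "eef_pos": TCP position; "tcp_rot": TCP orientation; "ft_force": force on the tool from outside, world axes, zero at the start; "wrist_torque": the same for the moment, N m; "gripper_width": finger opening in mm.
Only numpy, scipy, OpenCV 4.12 (cv2) and the standard library are available. Lean on these libraries where they do the work, as an engineer would, in place of code of your own. Each camera call takes 0.05 s, during which the arm holds its last target. There are 200 camera calls.

## Task

With the fingertips, push the cardboard carton that lies in the packing jig along its channel until it is fully home against the end stop. Then push the toggle clamp's black-knobbed lever over past its center so that it snaps across and the clamp locks the carton, and leave it so. Only push: do not lift or tip the carton, and leave the other things on the table where they stand.

Things in the scene. Friction and masses are not known exactly. Their poses are not given: they have to be found in the camera images.
- jig: Fixed metal packing jig; origin on the table, x along the channel's middle line from its open end (robot side) to the end stop, y left towards the clamp, z up. Plate 10 mm thick, x -110 to +95, y -83 to +167 mm. Rails x -105 to +85: right one's inner face y -37, top 40 mm above the table; left one's y +38, top 20. Clamp housing x -20 to +40, y +52 and beyond, up to 65 mm high.
- stop (a point): Middle of the end stop's face, which the carton's far end must meet: at x +75, y 0 mm in the jig's frame, 40 mm above the table (the stop's top is 45 mm above the table). Axes as the jig's.
- plunger_tip (a point): Middle of the clamp plunger's rubber face (26 mm across), 42 mm above the table at the jig's x = +10 mm. Open it stands at the jig's y = +52 mm; as the lever closes it comes about 20 mm out towards -y and presses the carton against the right rail. Axes as the jig's.
- carton: Sealed cardboard carton, 110 mm long (x, along the channel), 70 wide (y), 60 tall, 0.3 to 0.55 kg, loose in the jig's channel on the 10 mm plate, starting 35 to 75 mm short of the end stop. Origin: centre of its underside. Fully home, its origin is at x = +20 mm in the jig's frame.
- lever (a joint): Toggle clamp lever's angle, rad. 0: open, leaning 0.5 rad from upright to the jig's +y, away from the carton (the start). 0.5: upright, dead center. 0.92 to 1.0: closed, leaning over the carton. A spring holds it on whichever side of center it is: it takes 2 to 4 N at the knob to move it, and past center it snaps over by itself.
- lever_knob (a point): Centre of the lever's black ball knob, 26 mm across, on an 11 mm round steel rod, 110 mm from the pivot. The pivot runs along the jig's x, at y +105 mm, 52 mm above the table. The knob is at x +10 mm and, open, y +158, 149 mm above the table; upright, y +105, 162 mm; closed, y +52 to +60, about 150 mm (jig's frame).
- spare_carton: another sealed cardboard carton of the same make and size, standing on the bare table beside the jig; not part of the job. Origin: centre of its underside.
- jar: glass jar, white lid, 68 mm across, 90 mm tall, standing right of the jig's open end; not part of the job. Origin: centre of its underside.
- can: food can, 70 mm across, 75 mm tall, standing left of the jig's plate, on the robot's side of the lever; not part of the job. Origin: centre of its underside.
- label_roll: paper label roll lying flat, 64 mm across, 30 mm tall, on the corner of the jig plate beside the channel; not part of the job. Origin: centre of its underside.
- punnet: clear fruit punnet 165 x 115 x 45 mm with fruit in it, well to the left of the jig; not part of the job. Origin: centre of its underside.
- small_jar: amber jar 56 mm across, 65 mm tall, beyond the punnet, left of the jig; not part of the job. Origin: centre of its underside.
Mind the look-alikes: they are no part of the job. Leave any red or turquoise look-alike of the carton alone.

How it is judged (in metres and radians):
On the way, in this order (a step that is already met when the one before it is completed fails the run):
1. the carton is fully home against the end stop (within 4 mm) with the lever still open (x of carton in the frame of jig above 0.016 m and value of joint lever below 0.25 rad), for 0.2 s.
2. the lever has snapped over to closed (x of carton in the frame of jig above 0.016 m and value of joint lever above 0.85 rad), for 0.2 s.
At the end, for the whole second after the job is handed in: The carton lies flat on the jig's plate, at rest, within 4 mm of the end stop, and the lever is closed (joint above 0.85 rad) (all of step 2 and z of carton in the frame of jig below 0.014 m and angle between carton's own z axis and vertical below 0.06 rad and linear speed of carton below 0.02 m/s); the robot touches nothing.
It fails at once if the carton is lifted (over 10 mm) or tipped (over 0.2 rad) (z of carton in the frame of jig above 0.02 m or angle between carton's own z axis and vertical above 0.2 rad).
It fails at once if the lever is thrown before the carton is home (value of joint lever above 0.55 rad and x of carton in the frame of jig below 0.014 m).
It fails at once if another thing on the table is shifted by more than 20 mm (distance of any of spare_carton, jar, can, label_roll, punnet, small_jar from where it was at the start of the episode above 0.02 m).
It also fails if it takes over 45 s, if anything falls off the work surface, if the arm or the gripper's body presses on something with over 40 N, if the wrist force passes 120 N, or if a joint passes its speed limit or range.

## Working session

There is one attempt and no reset: what is moved stays moved. The work goes in short steps, Python scripts to look and compute and a tool call to move; the robot and the scene stay as the last step left them, time stands still between calls to the robot, and variables do not carry over. Pictures are saved under pics/ and viewed, about 8 in all and at most 12, crops included, and the job is handed in when it is done.

Besides the shell and the picture viewer there is one more tool, called after "Call:" as name(argument=value, ...) on one line, values as JSON. carry_out: Moves the arm, as the interface text tells. Its arguments: {"type":"object","properties":{"commands":{"type":"string"}},"required":["commands"]}

```bash
mkdir -p pics; ls
python3 - <<'E'
from bench import state, vision, job, env
import cv2,numpy as np
s=state();print(s)
for n in("scene","top"):
    c=vision.read_camera(n);cv2.imwrite(f"pics/{n}0.png",c["image"][:,:,::-1]);np.savez(f"{n}0.npz",**{k:v for k,v in c.items() if not isinstance(v,str)})
    print(n,c.keys(),c["camera_matrix"].round(1).tolist(),c["world_from_camera"].round(3).tolist())
E
```

```text
pics
{'t': 0.0, 'joint_positions': array([-1.37587777,  0.46942167, -0.04860168,  1.53369201,  0.02411838,
        1.1409854 , -0.08228058]), 'qvel': array([-8.04018481e-05, -2.26889869e-04,  8.71941518e-04, -3.44703603e-04,
       -1.01220430e-03, -1.72445012e-03,  1.53784588e-03]), 'effort': array([-6.79641216e-04, -5.10311794e+01, -4.67461115e-02, -2.37706983e+01,
        1.06627727e-02,  7.72907428e-03,  1.81812248e-05]), 'eef_pos': array([149.67232499, 657.55316044, 205.27562723]), 'tcp_rot': array([ 2.45457655e+00,  1.95875608e+00, -2.27209300e-03]), 'ft_force': array([0.023191  , 0.2274783 , 0.67217461]), 'wrist_torque': array([ 0.02800182, -0.02936527, -0.06941103]), 'gripper_width': 85.79408908781173}
scene dict_keys(['image', 'camera_matrix', 'world_from_camera']) [[453.5, 0.0, 252.3], [0.0, 453.5, 198.2], [0.0, 0.0, 1.0]] [[-0.355, -0.717, 0.6, 1407.266], [0.935, -0.27, 0.231, 325.601], [-0.004, 0.643, 0.766, 1180.525], [0.0, 0.0, 0.0, 1.0]]
top dict_keys(['image', 'camera_matrix', 'world_from_camera']) [[451.0, 0.0, 256.4], [0.0, 451.0, 187.8], [0.0, 0.0, 1.0]] [[0.014, 0.987, -0.159, 393.276], [-1.0, 0.018, 0.021, 26.926], [0.023, 0.159, 0.987, 1196.414], [0.0, 0.0, 0.0, 1.0]]
```

View pics/top0.png

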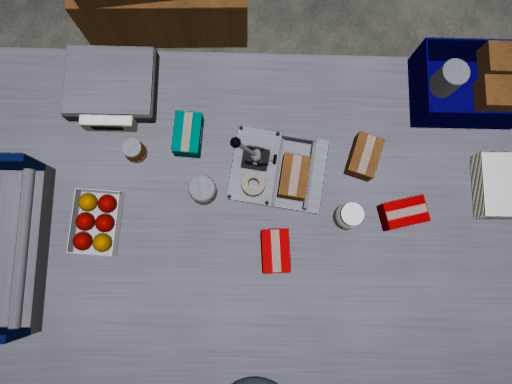

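View pics/scene0.png

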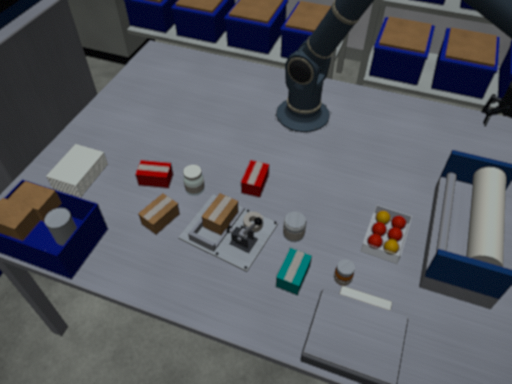

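Run:
```python
import cv2
im=cv2.imread("pics/top0.png")[110:230,180:360]
cv2.imwrite("pics/crop1.png",cv2.resize(im,None,fx=4.4,fy=4.4,interpolation=cv2.INTER_CUBIC))
```

```text
(no output)
```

View pics/crop1.png

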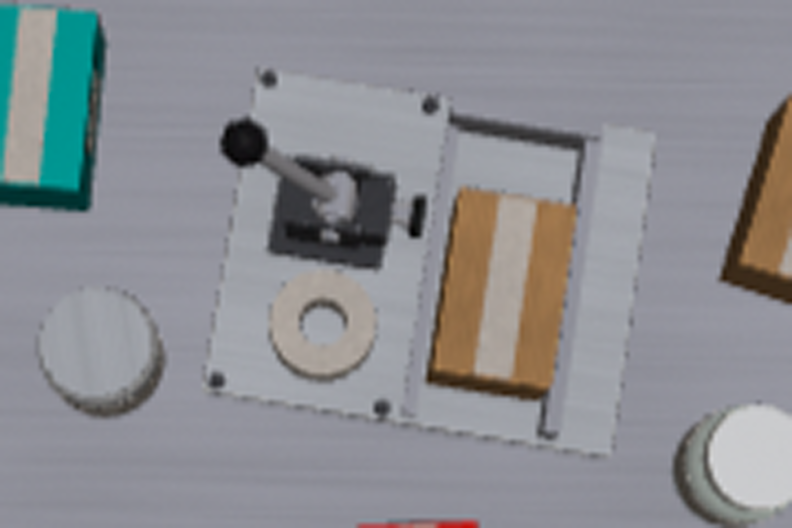

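The crop shows plate corners at (255,70), (655,132), (610,455) and (205,393), the knob at (245,142), and the carton top at (460,188), (578,205), (550,390) and (431,378).

```bash
cat > h.py <<'E'
import numpy as np
from scipy.spatial.transform import Rotation as R
d=np.load("top0.npz")
def ray(uv,z,d=d):
    K=d["camera_matrix"];T=d["world_from_camera"]
    v=np.linalg.inv(K)@[uv[0],uv[1],1];v=T[:3,:3]@(v*[1,-1,-1]);o=T[:3,3]
    return o+v*(z-o[2])/v[2]
def cr(p): return np.array(p)/4.4+np.array([180,110])-0.4
J=np.array([[95,167],[95,-83],[-110,-83],[-110,167]],float)
W=np.array([ray(cr(p),10)[:2] for p in [(255,70),(655,132),(610,455),(205,393)]])
a=J-J.mean(0);b=W-W.mean(0)
th=np.arctan2((a[:,0]*b[:,1]-a[:,1]*b[:,0]).sum(),(a*b).sum())
Rm=np.array([[np.cos(th),-np.sin(th)],[np.sin(th),np.cos(th)]]);t=W.mean(0)-Rm@J.mean(0)
def j2w(p): return Rm@np.array(p[:2])+t
def w2j(p): return Rm.T@(np.array(p[:2])-t)
E
python3 - <<'E'
from h import *
print("th",th,np.degrees(th),"t",t);print((W-np.array([j2w(p) for p in J])).round(1))
for p in [(460,188),(578,205),(550,390),(431,378)]: print("carton",w2j(ray(cr(p),70)).round(1))
print("knob",w2j(ray(cr((245,142)),149)).round(1))
print("roll",w2j(ray(cr((323,323)),30)).round(1),"can",w2j(ray(cr((98,343)),75)).round(1),"jar",w2j(ray(cr((760,455)),90)).round(1))
print("red carton px276,230 ",[w2j(ray(p,60)).round(1) for p in((262,229),(290,229))])
for p in [(-110,0),(-200,0),(10,180)]: print(p,j2w(p).round(1))
from bench import vision,state
s=state();r=R.from_rotvec(s["tcp_rot"]);print(r.as_matrix().round(3))
print("jig dirs in tool",(r.inv().as_matrix()@np.c_[np.r_[Rm[:,0],0],np.r_[Rm[:,1],0]]).round(3))
E
```

```text
th -0.13654209597503036 -7.8232858252394655 t [638.83115706 -97.10279982]
[[-0.6  0.3]
 [-0.9 -0.1]
 [ 1.1  1.5]
 [ 0.4 -1.7]]
carton [24.9 34.1]
carton [ 25.6 -35.4]
carton [-84.9 -33.8]
carton [-88.5  34.9]
knob [ 12.  157.1]
roll [-59.5 101.4] can [-98.6 226.1] jar [-106.4 -153.6]
red carton px276,230  [array([-177.3,   60.9]), array([-166.5,   -8.8])]
(-110, 0) [529.9 -82.1]
(-200, 0) [440.7 -69.9]
(10, 180) [673.2  79.9]
[[ 0.222  0.975 -0.   ]
 [ 0.975 -0.222 -0.002]
 [-0.002  0.    -1.   ]]
jig dirs in tool [[ 0.087  0.996]
 [ 0.996 -0.087]
 [-0.    -0.002]]
```

Call:
carry_out(commands="-180 280 0 0 0 0 0;-180 280 0 0 0 0 0;-180 280 0 0 0 0 0;-180 280 0 0 0 0 0;-180 280 0 0 0 0 0;-180 280 0 0 0 0 0;-180 280 0 0 0 0 0;-180 280 0 0 0 0 0")

```text
t: 0.77
eef_pos: [383.8, 418.5, 206.1]
tcp_rot: [2.456, 1.959, -0.001]
ft_force: [0.4, 0.3, 0.5]
gripper_width: 0.1
```

Call:
carry_out(commands="-250 140 0 0 0 0 0;-250 140 0 0 0 0 0;-250 140 0 0 0 0 0;-250 140 0 0 0 0 0;-250 140 0 0 0 0 0;-250 140 0 0 0 0 0;-250 140 0 0 0 0 0;-250 140 0 0 0 0 0")

```text
t: 1.43
eef_pos: [465.6, 137.0, 206.3]
tcp_rot: [2.466, 1.942, -0.002]
ft_force: [0.8, -0.6, -0.1]
gripper_width: -0.1
```

Call:
carry_out(commands="-208 113 0 0 0 -5 0;-208 113 0 0 0 -5 0;-208 113 0 0 0 -5 0;-208 113 0 0 0 -5 0;-208 113 0 0 0 -5 0;-208 113 0 0 0 -5 0;-208 113 0 0 0 -5 0;-208 113 0 0 0 -5 0")

```text
t: 2.1
eef_pos: [527.7, -83.8, 205.9]
tcp_rot: [-2.372, -2.06, 0.001]
ft_force: [0.3, 0.9, -0.2]
gripper_width: 0.0
```

Call:
carry_out(commands="2 0 40 0 0 0 0;2 0 80 0 0 0 0;2 0 110 0 0 0 0;2 0 130 0 0 0 0;2 0 150 0 0 0 0;2 0 165 0 0 0 0;2 0 170 0 0 0 0;2 0 170 0 0 0 0")

```text
t: 2.77
eef_pos: [527.0, -78.2, 35.0]
tcp_rot: [-2.363, -2.066, 0.003]
ft_force: [0.6, 0.2, -0.5]
gripper_width: 0.1
```

```bash
cat > look.py <<'E'
import sys,cv2
from h import *
from bench import state,vision
s=state();print(s["t"],"jig",w2j(s["eef_pos"]).round(1),s["eef_pos"][2].round(1),s["ft_force"].round(1))
c=vision.read_camera("top")["image"][110:230,180:360,::-1]
cv2.imwrite(sys.argv[1],cv2.resize(c,None,fx=4.4,fy=4.4,interpolation=cv2.INTER_CUBIC))
E
python3 look.py pics/a.png
```

```text
2.7667 jig [-113.4    3.5] 35.0 [ 0.6  0.2 -0.5]
```

View pics/a.png

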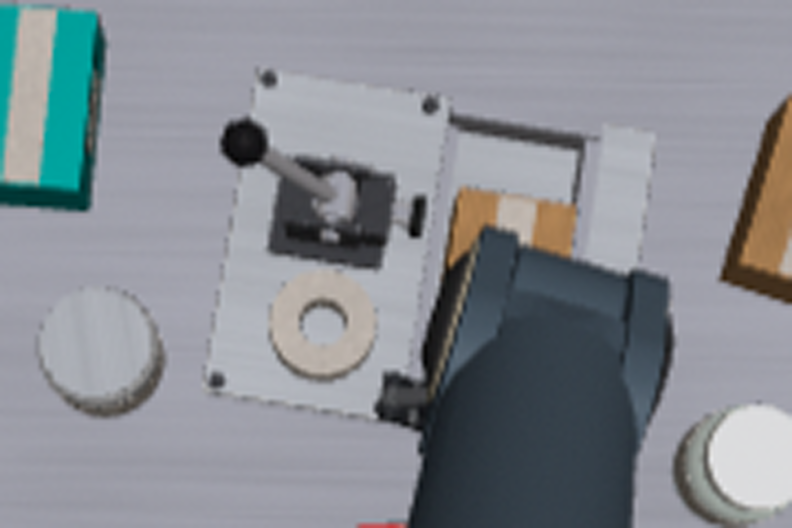

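The carton has not moved and the arm is behind it, with nothing touching. I'll push in gentle steps.

Call:
carry_out(commands="-2 8 0 0 0 0 0;-3 14 0 0 0 0 0;-3 19 0 0 0 0 0;-3 24 0 0 0 0 0;-3 29 0 0 0 0 0;-3 34 0 0 0 0 0;-3 39 0 0 0 0 0;-3 44 0 0 0 0 0")

```text
t: 3.48
eef_pos: [571.5, -89.1, 36.3]
tcp_rot: [-2.367, -2.064, 0.0]
ft_force: [-4.8, -0.2, 3.5]
gripper_width: 0.1
```

Call:
carry_out(commands="0 4 0 0 0 0 0;0 8 0 0 0 0 0;0 12 0 0 0 0 0;0 15 0 0 0 0 0;0 17 0 0 0 0 0;0 19 0 0 0 0 0;0 20 0 0 0 0 0;0 20 0 0 0 0 0")

```text
t: 4.15
eef_pos: [591.5, -91.9, 36.2]
tcp_rot: [2.367, 2.064, 0.001]
ft_force: [-2.3, 1.1, 1.8]
gripper_width: -0.0
```

```bash
python3 look.py pics/b.png
```

```text
4.15 jig [-47.5  -1.3] 36.2 [-2.3  1.1  1.8]
```

View pics/b.png

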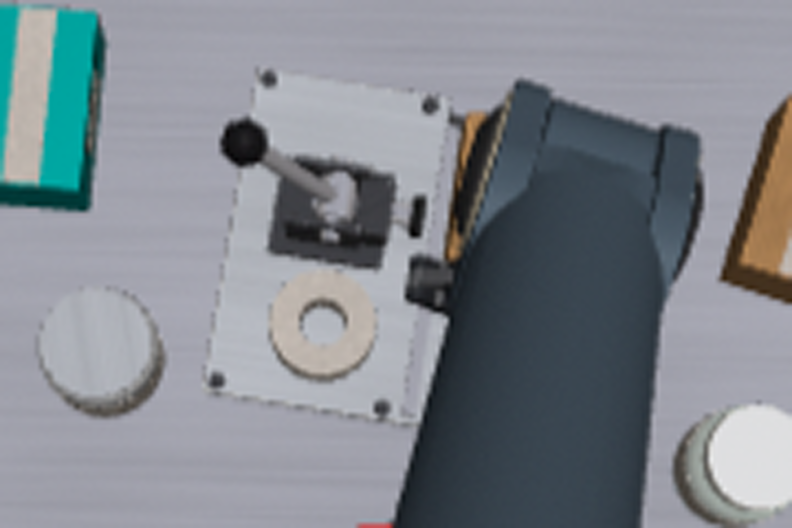

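Call:
carry_out(commands="0 1 0 0 0 0 0;0 2 0 0 0 0 0;0 3 0 0 0 0 0;0 4 0 0 0 0 0;0 5 0 0 0 0 0")

```text
t: 4.62
eef_pos: [593.4, -92.1, 36.0]
tcp_rot: [-2.364, -2.061, 0.006]
ft_force: [-10.7, 1.7, 6.8]
gripper_width: 0.1
```

Call:
carry_out(commands="0 2 0 0 0 0 0;0 4 0 0 0 0 0;0 5 0 0 0 0 0;0 5 0 0 0 0 0")

```text
t: 4.95
eef_pos: [593.2, -92.0, 35.4]
tcp_rot: [-2.357, -2.055, 0.016]
ft_force: [-19.2, 3.1, 13.6]
gripper_width: -0.4
```

The carton is hard against the stop: 19 N and no further travel. I'll back off, rise and go to the far side of the lever.

Call:
carry_out(commands="0 -15 0 0 0 0 0;0 -45 0 0 0 0 0;0 -45 -40 0 0 0 0;0 -45 -80 0 0 0 0;0 -45 -120 0 0 0 0;0 -45 -160 0 0 0 0;0 -45 -195 0 0 0 0;0 -45 -195 0 0 0 0")

```text
t: 5.62
eef_pos: [562.5, -88.3, 239.8]
tcp_rot: [2.359, 2.056, 0.021]
ft_force: [1.2, -0.0, 0.2]
gripper_width: 0.2
```

Call:
carry_out(commands="35 0 0 0 0 0 0;70 20 0 0 0 0 0;105 40 0 0 0 0 0;140 60 0 0 0 0 0;175 80 0 0 0 0 0;210 91 0 0 0 0 0;210 91 0 0 0 0 0;210 91 0 0 0 0 0")

```text
t: 6.28
eef_pos: [676.4, 112.4, 230.2]
tcp_rot: [2.362, 2.071, 0.002]
ft_force: [0.0, -0.8, -0.6]
gripper_width: 0.2
```

```bash
python3 look.py pics/c.png
```

```text
6.2833 jig [  8.7 212.6] 230.2 [ 0.  -0.8 -0.6]
```

View pics/c.png

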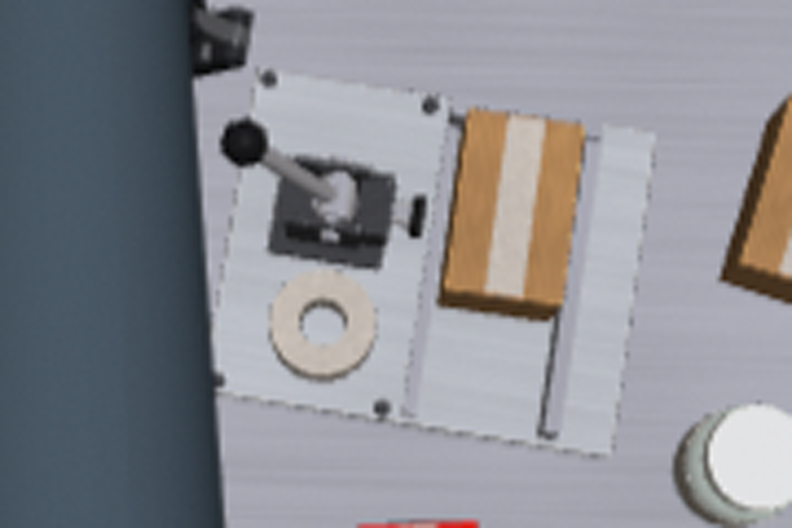

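Run:
```python
from h import *
for p in [(470,108),(584,124),(554,306),(440,297)]: print(w2j(ray(cr(p),70)).round(1))
```

```text
[73.5 35.1]
[ 74.4 -32.5]
[-35.9 -29.5]
[-40.9  36.5]
```

Call:
carry_out(commands="0 1 30 0 0 0 0;0 1 60 0 0 0 0;0 1 85 0 0 0 0;0 1 95 0 0 0 0;0 1 95 0 0 0 0")

```text
t: 6.75
eef_pos: [674.4, 106.4, 133.8]
tcp_rot: [-2.369, -2.061, 0.007]
ft_force: [-0.1, 0.4, -0.0]
gripper_width: -0.1
```

Call:
carry_out(commands="-10 2 0 0 0 0 0;-18 2 0 0 0 0 0;-26 2 0 0 0 0 0;-34 2 0 0 0 0 0;-41 2 0 0 0 0 0;-48 2 0 0 0 0 0;-55 2 0 0 0 0 0;-62 2 0 0 0 0 0")

```text
t: 7.42
eef_pos: [669.7, 46.0, 136.5]
tcp_rot: [-2.368, -2.065, -0.0]
ft_force: [-1.2, 0.7, -0.0]
gripper_width: 0.0
```

Call:
carry_out(commands="-6 0 0 0 0 0 0;-12 0 0 0 0 0 0;-18 0 0 0 0 0 0;-24 0 0 0 0 0 0;-30 0 0 0 0 0 0;-36 0 0 0 0 0 0;-40 0 0 0 0 0 0;-40 0 0 0 0 0 0")

```text
t: 8.08
eef_pos: [664.1, 5.5, 136.3]
tcp_rot: [2.369, 2.062, -0.001]
ft_force: [0.4, 0.8, -0.1]
gripper_width: 0.2
```

```bash
python3 look.py pics/d.png
python3 - <<'E'
import cv2
from bench import vision
c=vision.read_camera("scene")["image"][170:290,150:330,::-1]
cv2.imwrite("pics/e.png",cv2.resize(c,None,fx=4,fy=4,interpolation=cv2.INTER_CUBIC))
E
```

```text
8.0833 jig [ 11.1 105.1] 136.3 [ 0.4  0.8 -0.1]
```

View pics/e.png

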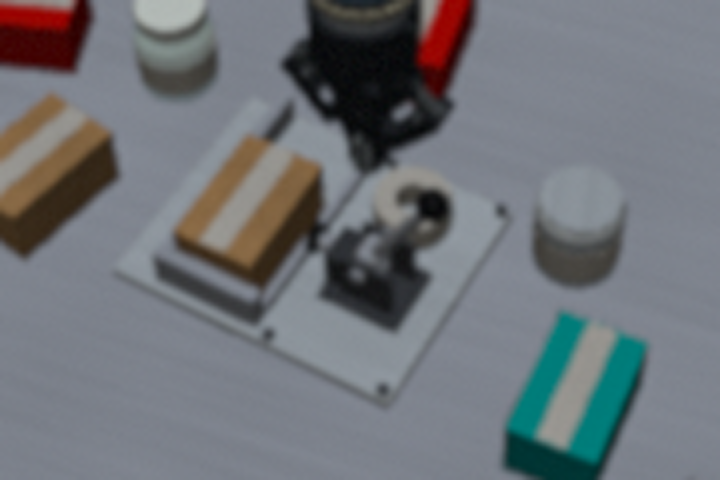

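Run:
```python
from h import *
d=np.load("scene0.npz")
K=d["camera_matrix"];Ti=np.linalg.inv(d["world_from_camera"])
def pr(p):
    v=Ti@np.r_[p,1];v=v[:3]*[1,-1,-1];u=K@v;return ((u[:2]/u[2]-[150,170])*4).round(0)
for n,j in dict(open=(10,158,149),up=(10,105,162),closed=(10,56,150),tcp=(11,105,136),c1=(95,167,10),c2=(-110,167,10)).items(): print(n,pr(np.r_[j2w(j),j[2]]))
print("knob seen, at z150:",w2j(ray((257.5,221.5),150,d)).round(1))
print("tip seen z136:",w2j(ray((150+365/4,170+165/4),136,d)).round(1))
```

```text
open [431. 200.]
up [366. 161.]
closed [308. 146.]
tcp [366. 184.]
c1 [387. 398.]
c2 [510. 205.]
knob seen, at z150: [ 15.5 160. ]
tip seen z136: [-4.3 95.3]
```

View pics/d.png

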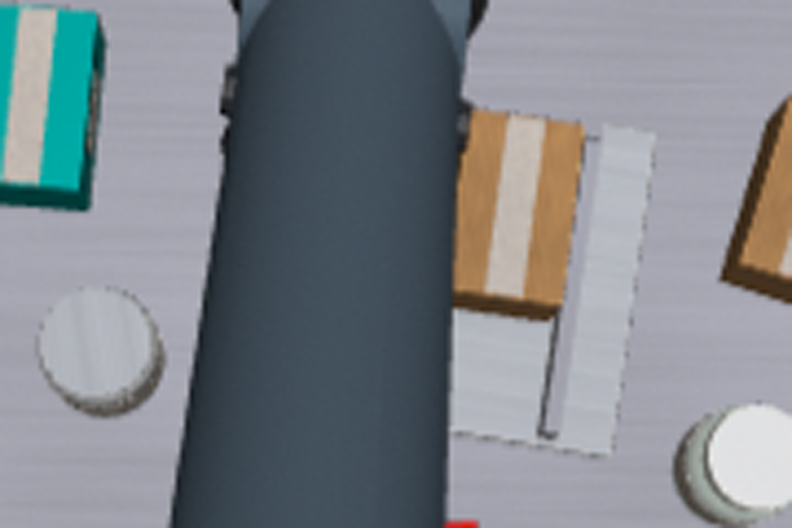

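The lever is still open: the knob in the scene crop at (430,205) matches its open position. The closed fingers slid off the ball. I'll go back over, turn the gripper 90° and part the fingers a little, so that the two fingertips cradle the ball.

Call:
carry_out(commands="0 0 -35 0 0 0 0;0 0 -70 0 0 0 0;0 0 -100 0 0 0 0;35 0 -100 0 0 0 0;70 0 -100 0 0 0 0;108 0 -100 0 0 0 0;108 0 -100 0 0 0 0;108 0 -100 0 0 0 0")

```text
t: 8.85
eef_pos: [678.5, 119.2, 235.6]
tcp_rot: [-2.359, -2.072, -0.001]
ft_force: [0.6, -1.4, -0.3]
gripper_width: 0.1
```

Run:
```python
import cv2
from h import *
from bench import state,vision
s=state();print(s["t"],s["joint_positions"].round(2),w2j(s["eef_pos"]),s["eef_pos"][2])
T=vision.read_camera("wrist");print(T["mount"].round(2).tolist(),T["camera_matrix"].round(0).tolist())
cv2.imwrite("pics/w.png",T["image"][:,:,::-1])
c=vision.read_camera("scene")["image"][:,:,::-1]
g=(c.max(2)<40).astype(np.uint8)[170:290,150:330]
n,l,st,ce=cv2.connectedComponentsWithStats(g)
for i in range(1,n):
    if 15<st[i,4]<400: print((ce[i]*4).round(),st[i])
```

```text
8.85 [-0.43  0.48  0.29  1.48 -0.14  1.21  1.32] [  9.90158598 219.64934747] 235.622930598078
[[1.0, -0.0, 0.0, 0.88], [-0.0, -0.95, -0.3, -75.41], [0.0, 0.3, -0.95, -167.21], [0.0, 0.0, 0.0, 1.0]] [[335.0, 0.0, 261.0], [0.0, 335.0, 200.0], [0.0, 0.0, 1.0]]
[431. 204.] [105  48   7   7  39]
[401. 260.] [98 61  6  9 40]
[361. 285.] [ 82  65  16  13 103]
```

View pics/w.png

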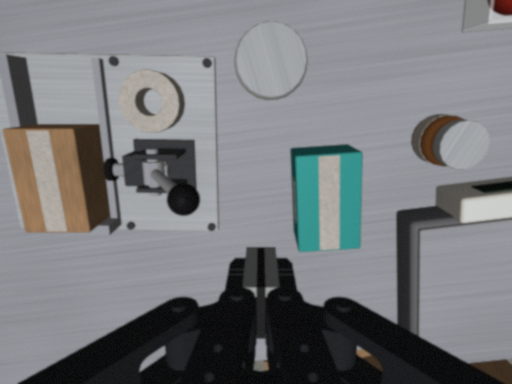

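The wrist view shows the knob at (183,199), the closed fingertips at about (262,248), and the carton and label roll undisturbed.

Run:
```python
from h import *
from bench import state,vision
s=state();T=vision.read_camera("wrist")
A=np.eye(4);A[:3,:3]=R.from_rotvec(s["tcp_rot"]).as_matrix();A[:3,3]=s["eef_pos"]
d={"camera_matrix":T["camera_matrix"],"world_from_camera":A@T["mount"]}
print("knob",w2j(ray((183,199),149,d)).round(1))
for n,p in dict(c_br=(217,231),c_tr=(215,57)).items(): print(n,w2j(ray(p,10,d)).round(1))
```

```text
knob [ 14.1 153.6]
c_br [ 99.3 159.9]
c_tr [-104.2  165.6]
```

Call:
carry_out(commands="0 3 0 0 0 7 18;0 3 0 0 0 14 18;0 3 0 0 0 21 18;0 3 0 0 0 28 18;0 3 0 0 0 35 18;0 3 0 0 0 42 18;0 3 0 0 0 49 18;0 3 0 0 0 56 18")

```text
t: 9.67
eef_pos: [682.1, 111.5, 236.6]
tcp_rot: [3.063, 0.698, 0.0]
ft_force: [0.2, -0.3, 0.7]
gripper_width: 18.1
```

Call:
carry_out(commands="0 0 0 0 0 7 18;0 0 0 0 0 14 18;0 0 0 0 0 21 18;0 0 0 0 0 28 18;0 0 0 0 0 34 18;0 0 0 0 0 34 18;0 0 0 0 0 34 18")

```text
t: 10.25
eef_pos: [682.0, 112.2, 236.4]
tcp_rot: [3.134, -0.213, 0.0]
ft_force: [-0.5, -1.0, -0.3]
gripper_width: 18.0
```

Run:
```python
from h import *
from bench import state,vision
import cv2
s=state();T=vision.read_camera("wrist");print(w2j(s["eef_pos"]),s["eef_pos"][2],s["joint_positions"].round(2),s["gripper_width"])
r=R.from_rotvec(s["tcp_rot"]).as_matrix();print((r[:2,:2].T@Rm).round(3))
cv2.imwrite("pics/w2.png",T["image"][:,:,::-1])
```

```text
[ 14.29040199 213.27724777] 236.43496424972233 [-0.65  0.53  0.65  1.48 -0.33  1.24 -0.09] 17.96681811498546
[[ 1.     0.001]
 [ 0.001 -1.   ]]
```

View pics/w2.png

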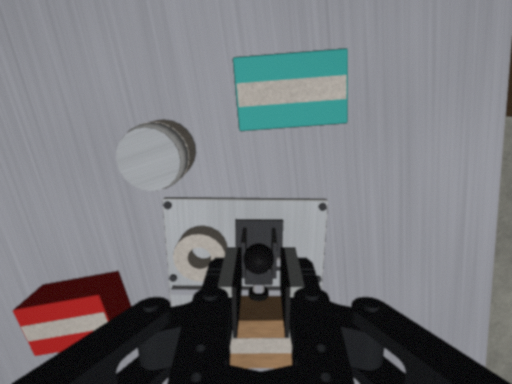

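The knob at (259,259) is centred between the parted fingers, whose gap spans columns 240–283. I'll descend and push.

Call:
carry_out(commands="0 0 30 0 0 0 18;0 0 60 0 0 0 18;0 0 90 0 0 0 18;0 0 105 0 0 0 18;0 10 105 0 0 0 18;0 20 105 0 0 0 18;0 28 105 0 0 0 18;0 34 105 0 0 0 18")

```text
t: 10.97
eef_pos: [678.5, 77.0, 133.6]
tcp_rot: [-3.134, 0.218, -0.006]
ft_force: [0.7, 0.4, -0.3]
gripper_width: 18.1
```

Call:
carry_out(commands="0 6 0 0 0 0 18;0 12 0 0 0 0 18;0 18 0 0 0 0 18;0 24 0 0 0 0 18")

```text
t: 11.3
eef_pos: [675.4, 62.0, 134.3]
tcp_rot: [-3.125, 0.209, -0.004]
ft_force: [-3.5, 12.9, 18.2]
gripper_width: 17.8
```

```bash
cat > knob.py <<'E'
from h import *
from bench import state,vision
import cv2
s=state();print(s["t"],w2j(s["eef_pos"]),s["eef_pos"][2],s["ft_force"].round(1))
c=vision.read_camera("scene")["image"];cv2.imwrite("pics/k.png",c[:,:,::-1])
g=(c.max(2)<40).astype(np.uint8)[170:290,150:330]
n,l,st,ce=cv2.connectedComponentsWithStats(g)
for i in range(1,n):
    if 15<st[i,4]: print((ce[i]*4).round(),st[i])
E
python3 knob.py
```

```text
11.3 [ 14.5846984 162.6193997] 134.2809586663834 [-3.5 12.9 18.2]
[435.  10.] [ 96   0  26   7 147]
[432. 117.] [ 95  10  28  43 606]
[401. 260.] [98 61  6  9 42]
[360. 285.] [ 82  65  16  13 102]
```

Run:
```python
import cv2
from bench import vision
a=cv2.imread("pics/k.png")[150:270,190:310]
b=vision.read_camera("wrist")["image"][:,:,::-1][150:384,140:374]
cv2.imwrite("pics/k2.png",cv2.hconcat([cv2.resize(a,(400,400),interpolation=cv2.INTER_CUBIC),cv2.resize(b,(400,400))]))
```

```text
(no output)
```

View pics/k2.png

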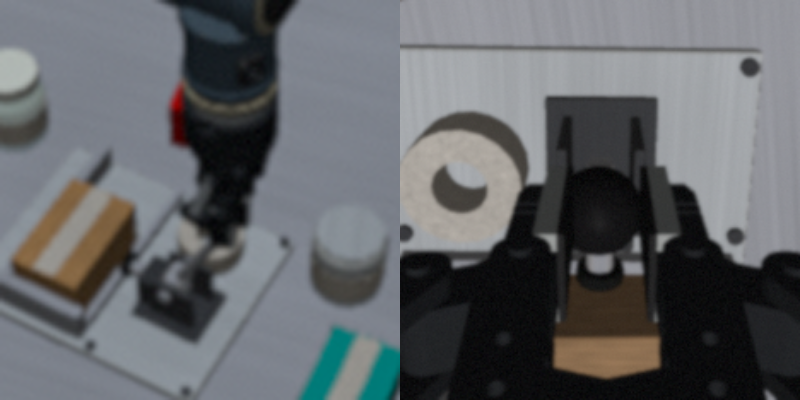

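The ball is nested between the fingertips, and the lever has moved a little. The fingers grip it by friction while the knob wants to rise along its arc, so the push has to follow the arc upwards.

Call:
carry_out(commands="0 0 -6 0 0 0 18;0 5 -8 0 0 0 18;0 10 -10 0 0 0 18;0 15 -12 0 0 0 18")

```text
t: 11.73
eef_pos: [671.7, 39.6, 143.3]
tcp_rot: [3.133, -0.216, -0.0]
ft_force: [-0.2, 0.2, 0.3]
gripper_width: 17.9
```

```bash
python3 knob.py
python3 - <<'E'
import cv2,numpy as np
from bench import vision
c=vision.read_camera("wrist")["image"]
g=(c.max(2)<40).astype(np.uint8)
for r in range(150,384,6): print(r,''.join('#' if g[r,k:k+3].mean()>.5 else ('o' if c[r,k:k+3].mean()<90 else '.') for k in range(190,335,3)))
E
```

```text
11.7333 [ 13.97610929 139.85932366] 143.2624798021318 [-0.2  0.2  0.3]
[407.   1.] [94  0 16  2 24]
[406.  96.] [ 89   4  28  45 608]
[431. 204.] [104  48   8   7  41]
[401. 260.] [98 61  6  9 40]
[360. 285.] [82 65 16 13 98]
150 .................................................
156 .................................................
162 .................................................
168 .................................................
174 .................................................
180 ............oooooooooooooooooooooo...............
186 ............oooooooo#####ooooooooo...............
192 ooo.........ooo###############ooo................
198 ooooo.......ooo################oo................
204 ...oooo.....oo#################oo................
210 .....ooo....oo#################oo................
216 ......oo....oo################ooo................
222 .......o.....oo###############ooo................
228 ..............ooo###########.oo..................
234 ..............oo.....oooo....oo..................
240 .............ooooo..........ooooo................
246 ......
[... 531 characters left out ...]
06 #################oooooooooooooo##################
312 #################oooooooooooooo##################
318 ################o..............##################
324 ################...............o#################
330 ##############oo...............oo################
336 #############ooo...............ooo###############
342 #############.....................###############
348 #############.....................###############
354 #############.....................###############
360 #############.....................###############
366 ##############ooo..............ooo###############
372 #################################################
378 #################################################
```

The lever is still at open; the fingertips rode over the top of the ball. The 18 N up against 13 N sideways agrees with a contact high on the ball, so the tips act higher than the TCP reading suggests. I'll go back and push about 20 mm lower.

Call:
carry_out(commands="0 0 -35 0 0 0 18;0 0 -70 0 0 0 18;0 0 -90 0 0 0 18;0 -35 -90 0 0 0 18;0 -73 -90 0 0 0 18;0 -73 -90 0 0 0 18;0 -73 -60 0 0 0 18;0 -73 -30 0 0 0 18")

```text
t: 12.5
eef_pos: [683.3, 114.5, 173.9]
tcp_rot: [-3.134, 0.211, -0.006]
ft_force: [0.5, -0.6, 0.0]
gripper_width: 18.0
```

Call:
carry_out(commands="0 0 30 0 0 0 18;0 0 52 0 0 0 18;0 0 58 0 0 0 18;0 8 58 0 0 0 18;0 16 58 0 0 0 18;0 22 58 0 0 0 18;0 27 58 0 0 0 18;0 32 58 0 0 0 18")

```text
t: 13.17
eef_pos: [678.5, 80.7, 117.0]
tcp_rot: [-3.133, 0.216, -0.004]
ft_force: [0.8, 0.8, 0.6]
gripper_width: 18.1
```

```bash
python3 knob.py
```

```text
13.1667 [ 15.05996332 181.50432506] 116.9953235199202 [0.8 0.8 0.6]
[465.  28.] [103   0  26  15 322]
[458. 144.] [102  16  27  43 555]
[401. 260.] [98 61  6  9 40]
[361. 285.] [ 82  65  16  13 103]
```

Call:
carry_out(commands="0 4 0 0 0 0 18;0 8 0 0 0 0 18;0 12 -1 0 0 0 18;0 16 -2 0 0 0 18")

```text
t: 13.55
eef_pos: [674.8, 70.1, 117.8]
tcp_rot: [-3.129, 0.21, 0.003]
ft_force: [-3.2, 6.5, 5.4]
gripper_width: 17.7
```

Call:
carry_out(commands="0 5 -2 0 0 0 18;0 10 -3 0 0 0 18;0 15 -5 0 0 0 18")

```text
t: 13.8
eef_pos: [672.5, 55.3, 122.9]
tcp_rot: [-3.129, 0.209, 0.004]
ft_force: [-3.4, 6.1, 6.0]
gripper_width: 17.9
```

```bash
python3 knob.py
```

```text
13.8 [ 12.58382201 155.58190427] 122.87384205291626 [-3.4  6.1  6. ]
[427.  14.] [ 94   0  26  10 200]
[424. 123.] [ 93  12  28  42 579]
[400. 259.] [97 60  7 10 46]
[360. 285.] [ 82  65  16  13 102]
```

The force is steady at about 6 N and the linkage blob is starting to shift, so the lever is moving. I'll carry on.

Call:
carry_out(commands="0 5 -1 0 0 0 18;0 10 -3 0 0 0 18;0 15 -4 0 0 0 18;0 20 -5 0 0 0 18")

```text
t: 14.18
eef_pos: [669.4, 32.6, 127.2]
tcp_rot: [-3.133, 0.212, 0.005]
ft_force: [-4.9, 1.9, 3.5]
gripper_width: 17.9
```

Call:
carry_out(commands="0 5 -1 0 0 0 18;0 10 -1 0 0 0 18;0 15 -1 0 0 0 18;0 20 -1 0 0 0 18")

```text
t: 14.52
eef_pos: [668.5, 10.0, 128.4]
tcp_rot: [3.133, -0.216, 0.002]
ft_force: [-0.1, -0.2, -0.3]
gripper_width: 17.9
```

```bash
python3 knob.py
```

```text
14.5167 [ 14.83934265 110.15086507] 128.36165945290725 [-0.1 -0.2 -0.3]
[365.   1.] [85  0 14  2 21]
[365.  97.] [ 74   5  32  42 632]
[291. 224.] [71 53  6  8 20]
[399. 259.] [96 60  8 10 47]
[361. 286.] [82 65 16 13 99]
```

The open-position knob blob is gone and the force is zero, so the lever has probably snapped over. I'll withdraw towards +y, rise and verify.

Call:
carry_out(commands="0 -35 0 0 0 0 18;0 -70 0 0 0 0 18;0 -100 0 0 0 0 18;0 -100 -35 0 0 0 18;0 -100 -70 0 0 0 18;0 -100 -110 0 0 0 18;0 -135 -110 0 0 0 18;0 -150 -110 0 0 0 18")

```text
t: 15.23
eef_pos: [690.8, 162.7, 241.9]
tcp_rot: [-3.13, 0.212, -0.011]
ft_force: [-0.1, 2.6, -0.4]
gripper_width: 18.2
```

Call:
carry_out(commands="0 -40 0 0 0 0 18;0 -80 0 0 0 0 18;0 -80 0 0 0 0 18;0 -80 0 0 0 0 18")

```text
t: 15.57
eef_pos: [697.9, 244.1, 235.3]
tcp_rot: [3.134, -0.203, -0.006]
ft_force: [-0.2, -0.3, -0.2]
gripper_width: 18.1
```

```bash
python3 knob.py
python3 - <<'E'
import cv2
from bench import vision
a=cv2.imread("pics/k.png")[160:300,130:330]
b=vision.read_camera("top")["image"][:,:,::-1][105:235,180:380]
cv2.imwrite("pics/f.png",cv2.vconcat([cv2.resize(a,(450,300),interpolation=cv2.INTER_CUBIC),cv2.resize(b,(450,293),interpolation=cv2.INTER_CUBIC)]))
E
```

```text
15.5667 [ 12.06636271 346.08690584] 235.28660493445068 [-0.2 -0.3 -0.2]
[708.   4.] [173   0   7   4  18]
[692. 121.] [164   6  16  50 416]
[307. 148.] [74 34  6  7 31]
[291. 225.] [71 53  6  8 21]
[400. 259.] [96 60  8 10 44]
[361. 285.] [ 82  65  16  13 100]
```

View pics/f.png

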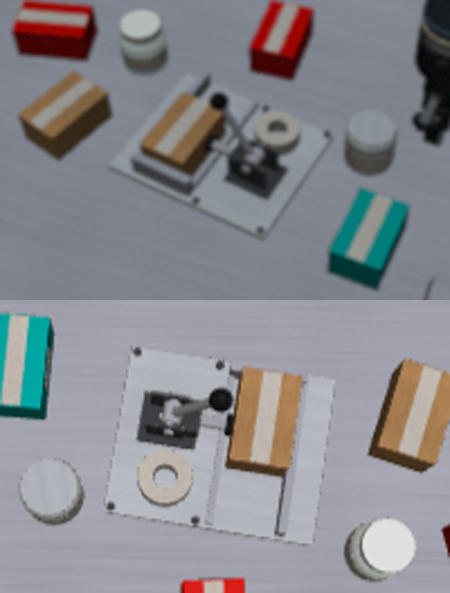

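The knob is at (307,148) in the scene crop, against a predicted closed position of (308,146). Next is a quick number for the carton, then I hand in.

Run:
```python
from h import *
from bench import job,state
for p in [(242,66),(302,75),(289,174),(229,164)]: print(w2j(ray((180+p[0]/2.25-.3,105+p[1]/2.25-.3),70)).round(1))
print(state()["ft_force"].round(1)); print(job.close_job())
```

```text
[74.1 33. ]
[ 74.4 -36.7]
[-42.3 -37.1]
[-41.4  31.6]
[-0.   0.2 -0.3]
the job is handed in; nothing more can be done
None
```

The carton is home against the end stop, the lever has snapped over to closed, and I've handed the job in. `close_job` gives no verdict.

- **Carton:** I pushed it with closed fingertips until the force rose to about 19 N with no further travel. In the last top view its far edge measures x ≈ 74 mm against the stop at 75 mm, so it is within the 4 mm allowed. It is pressed against the right rail and looks flat.
- **Near edge disagrees:** The near edge read about −42 mm where −35 mm is expected. I put this down to its visible side face blurring into the top edge, and I trusted the far edge.
- **Lever:** It took three pushes. On the first two the fingertips slipped past the ball and the lever fell back to open. The third, about 15–20 mm lower with parted fingers and following the knob's arc, threw it past center. In the last scene view the knob is at (307,148), against a predicted closed position of (308,146).
- **Other things:** In the last views the jar, can, label roll, spare carton and look-alikes near the jig stand where they started, by eye only. I did not check the punnet and small jar again; the arm did not work down near them.
- **Finish:** The arm is clear, with the wrist force near zero. The clock read about 15.6 s of the 45 s at the last checks.

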